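# Box the fired test bars and pull the vacuum pump over its peak

## Task

Lay the red fired test bar flat on the floor of the grey vacuum test box, beside the white bar that is already in it, so that neither stands above the rim, and only then swing its clear lid fully shut. Next turn the pump's flywheel by its red crank grip, counter-clockwise seen from above, over the point where it resists most, and stop and let go just past it: the yellow mark has gone 4 to 10 degrees beyond the red pointer and the wheel stays there, without running on. Leave the mallet, the glaze jar and the wooden batten where they are.

Things in the scene. Friction and masses are not known exactly. Their poses are not given: they have to be found in the camera images.
- test_box: Open grey steel tray, 160 (x) x 210 (y) x 45 mm high outside, walls and floor 5 mm thick (inside 150 x 200 mm, 40 mm deep), fixed to the bench. Origin: centre of its underside; z up. Its hinge edge is its +x edge. Either the box or the pump may stand on the robot's left.
- lid (a joint): Hinge angle of the clear acrylic lid with black edging, rad: 0 = shut flat on the rim, grows as it opens upwards (about 1.6 to 1.75 = standing upright on the box's +x edge; stop at 1.85). The hinge is stiff: the lid stays where it is left; about 5 N at its free edge moves it. It can be pushed over from behind (its outer face) and down.
- lid_hinge (a point): Middle of the lid's hinge line, at the box's +x edge at rim height. The hinge line runs along the box's y. The lid is a plate 160 mm from the hinge to its free edge, 210 mm wide, 8 mm thick; this point lies on its inner face.
- lid_handle (a point): Outer end of the lid's small black knob, about 35 mm out from the lid's outer face, 130 mm from the hinge line, midway along the width.
- bar_red_center (a point): Centre of the terracotta-red fired test bar, 120 (its x) x 46 (its y) x 28 mm high (z), about 0.3 kg, lying flat on the bench, loose. Grasp it across its 46 mm width.
- bar_white_center (a point): Centre of the white fired test bar, same size and mass as the red one (120 x 46 x 28 mm, long along its x), lying loose and flat on the floor of the box, along the box's x, in the half with positive box y (centre 35 to 60 mm from the middle); the other half is free.
- flywheel (a joint): Angle of the pump's flywheel, rad, counter-clockwise positive seen from above. At 0 the yellow mark on the wheel stands exactly at the red pointer (dead centre); it starts about 2.1 to 2.5 rad short of that (negative). The push needed at the crank grip rises from about 5 N to a peak of about 13 N near -0.9 rad, then falls: about 5 N at 0 and nothing at about 0.3. Let go between 0 and 0.25 it stays by its own friction; beyond about 0.3 it springs on by itself.
- wheel_axis (a point): On the flywheel's upright axis, at the height of the wheel's flat top (80 mm above the bench). The dark steel wheel is 180 mm across and 25 mm thick; it sits on the blue pump, which is fixed to the bench. A hub stands 8 mm above the wheel's top.
- grip_center (a point): Middle of the red crank grip, an upright round sleeve 24 mm in diameter and 56 mm tall that stands on the wheel 65 mm from its axis and spins freely about its own axis. The point is 31 mm above the wheel's top, the top of the grip 61 mm above it. It moves on a level circle about wheel_axis; the yellow mark is on the other side of the axis from it.
- pump: Blue hand vacuum pump on a 190 x 160 mm dark steel base, fixed. Origin: under the wheel's axis, at bench level. Its finned barrel reaches 195 mm from the axis along its +x, low; a brass rod at the barrel's end moves in and out with the wheel; the red pointer, a small upright post, stands on the barrel 105 mm from the axis along +x, its top 91 mm above the bench.
- mallet: Bystander: black rubber mallet with wooden handle, about 250 mm long, 60 mm high, lying beyond the work. Origin at bench level.
- glaze_jar: Bystander: blue glaze jar, 70 mm in diameter, 100 mm high, standing. Origin: centre of its underside.
- batten: Bystander: flat dark wooden batten 260 x 40 x 8 mm lying on the bench near the robot. Origin: centre of its underside.
Not all that is in view belongs to the job. There is more than one size of the part that bears bar_red_center; the job needs the smallest.

How it is judged:
On the way, in this order (a step that is already met when the one before it is completed fails the run):
1. both test bars lie flat in the open box, below the rim (x of bar_red_center in the frame of test_box between -0.03 and 0.03 m and y of bar_red_center in the frame of test_box between -0.085 and 0.085 m and z of bar_red_center in the frame of test_box between 0.01 and 0.028 m and angle between each of bar_red_center, bar_white_center's own z axis and vertical below 0.12 rad and x of bar_white_center in the frame of test_box between -0.03 and 0.03 m and y of bar_white_center in the frame of test_box between -0.085 and 0.085 m and z of bar_white_center in the frame of test_box between 0.01 and 0.028 m and value of joint lid above 1 rad), for 0.2 s.
2. the lid is shut over both bars, with the wheel not yet turned up to its peak (x of bar_red_center in the frame of test_box between -0.03 and 0.03 m and y of bar_red_center in the frame of test_box between -0.085 and 0.085 m and z of bar_red_center in the frame of test_box between 0.01 and 0.028 m and angle between each of bar_red_center, bar_white_center's own z axis and vertical below 0.12 rad and x of bar_white_center in the frame of test_box between -0.03 and 0.03 m and y of bar_white_center in the frame of test_box between -0.085 and 0.085 m and z of bar_white_center in the frame of test_box between 0.01 and 0.028 m and value of joint lid below 0.05 rad and value of joint flywheel below -0.9 rad), for 0.2 s.
3. the flywheel has been turned to its resistance peak with the lid shut (value of joint lid below 0.05 rad and value of joint flywheel above -0.6 rad).
4. the flywheel stands still just past the pointer (value of joint lid below 0.05 rad and value of joint flywheel between 0.03 and 0.21 rad and velocity of joint flywheel between -0.05 and 0.05 rad/s), for 0.2 s.
At the end, for the whole second after the job is handed in: Both bars lie flat (within 0.12 rad) on the floor of the box, centres within 30 mm of its middle in x and 85 mm in y and below 28 mm; the lid is shut (under 0.05 rad); the flywheel is at rest 0.03 to 0.21 rad past the pointer (all of step 4 and x of bar_red_center in the frame of test_box between -0.03 and 0.03 m and y of bar_red_center in the frame of test_box between -0.085 and 0.085 m and z of bar_red_center in the frame of test_box between 0.01 and 0.028 m and angle between each of bar_red_center, bar_white_center's own z axis and vertical below 0.12 rad and x of bar_white_center in the frame of test_box between -0.03 and 0.03 m and y of bar_white_center in the frame of test_box between -0.085 and 0.085 m and z of bar_white_center in the frame of test_box between 0.01 and 0.028 m); the robot touches nothing.
It fails at once if the mallet is moved by more than 30 mm (distance of mallet from where it was at the start of the episode above 0.03 m).
It fails at once if the glaze jar is moved by more than 30 mm (distance of glaze_jar from where it was at the start of the episode above 0.03 m).
It fails at once if the batten is moved by more than 30 mm (distance of batten from where it was at the start of the episode above 0.03 m).
It fails at once if the flywheel runs on far past the pointer (more than 0.45 rad) (value of joint flywheel above 0.45 rad).
It also fails if it takes over 69 s, if anything falls off the work surface, if the arm or the gripper's body presses on something with over 40 N, if the wrist force passes 120 N, or if a joint passes its speed limit or range.

## Robot

A 7-joint arm with a two-finger parallel gripper is mounted at the origin on the work surface. World frame = base frame: x ahead of the robot, y to its left, z up, the work surface at z = 0. Lengths are in m, angles in rad, forces in N, time in s.
With the tool pointing down it reaches from about 0.4 to 0.85 m from the base axis. Payload 4.5 kg.
Tool frame: the origin (TCP) lies at the very end of the fingers, on their centre line; the grasp point (between the pads) lies 19 mm behind it (tcp_to_grasp is the z of the grasp point in the tool frame, in m); z points along the fingers, y is the line along which they close (so a half turn about z gives the same grasp; the last joint's range is limited). The gripper opens to 88 mm and grips with 3 to 60 N. Pads are 18 mm wide; open, the fingers measure 123 mm over their backs; the gripper's body (75 mm by 187 mm) begins 45 mm behind the grasp point.
Start: joints at [1.22, 0.689, -0.195, 1.565, 0.157, 0.902, -0.215], TCP at [0.235, -0.579, 0.239] pointing down, gripper open.
Joint ranges: [-3.01, 3.01], [-0.46, 2.08], [-1.47, 1.51], [0.13, 2.56], [-1, 4.14], [0.04, 2.09], [-2.66, 2.66]. Speed limits (rad/s): [2.57, 2.57, 3.14, 3.14, 3.14, 3.14, 3.14].

## Interface

Orientations are given as a unit quaternion [x, y, z, w].
In Python, from plant import * gives the robot as it stands. The module is installed in compiled form; this text tells all that it offers.
- The arm moves only by the shell command python3 -m jog 'ROWS' [OPENING] [FORCE]. ROWS is JSON, a list that holds one entry, the list of rows, each a list of 6 numbers: the shift along the tool's x, y, z in m, then the turn, a rotation vector about the tool's x, y, z in rad. In form: [[[dx, dy, dz, ax, ay, az], ...]]. A call has 1 to 12 rows; each row shifts and turns the commanded pose from where the row before left it, along the tool's axes as they then stand; what a row does not reach is not made up. A row lasts 1/8 s, in which the tool goes at most 62.5 mm and 10.7 degrees, less where a joint would pass 70% of its speed; a pose out of reach is approached as far as the arm can. A call with a gripper value outside its range is refused whole. OPENING is the finger opening in m, from 0 to 0.0881, set as the call begins (- or left out, the last holds). The fingers move at their own pace and stop on an object; FORCE is the grip in N (left out, the last holds). Time passes only in rows, so rows that do not move let the fingers close. It gives the time, the measured TCP pose, the force, the opening and the grip force at its end, in the units of the state.
- get_state(): the state, without advancing time (a new reading comes with each control period).
- snapshot(name): name is "side" or "top" or "wrist"; returns a dict with "frame" (400x640x3 uint8, red, green, blue), "mtx" (3x3 intrinsics, pixels), "xyz" and "orientation" of the camera in the world; the wrist camera has in their place "mount" (4x4, takes a point from camera to tool coordinates, whose origin is the TCP and whose axes are the flange's). Camera axes: x right, y down, z forward; pixel columns grow to the right and rows downward; lengths in m; the calibration is good to about 2 mm. A picture is of the moment at which its call begins: read the wrist's pose just before it. There is no depth.
- finish_job(): hands the job in; it is judged then, once.
The state is a dict: "clock": time; "q": joint angles; "qd": joint speeds; "joint_torque": joint torques, N m; "tool_pos": TCP position; "eef_rot": TCP orientation; "contact_force": force on the tool from outside, world axes, zero at the start; "moment": the same for the moment, N m; "opening": opening from 0.0 (shut) to 1.0 (fully open); "finger_force": force on a finger pad.
Only numpy, scipy, OpenCV 4.12 (cv2) and the standard library are available. Lean on these libraries where they do the work, as an engineer would, in place of code of your own. Each camera call takes 0.05 s, during which the arm holds its last target. There are 200 camera calls.

## Working session

There is one attempt and no reset: what is moved stays moved. The work goes in short steps, Python scripts to look and compute and a shell command to move; the robot and the scene stay as the last step left them, time stands still between calls to the robot, and variables do not carry over. Pictures are saved under pics/ and viewed, at most 10 in all, crops included, and the job is handed in when it is done.

```bash
mkdir -p pics; python3 - <<'E'
from plant import *
import cv2,json
print(get_state())
for n in("side","top"):
    s=snapshot(n); cv2.imwrite(f"pics/{n}0.png",s["frame"][...,::-1]); print(n,s["mtx"],s["xyz"],s["orientation"])
s=snapshot("wrist");print(s["mount"],s["mtx"])
E
```

```text
{'clock': 0.0, 'q': array([ 1.21982177,  0.69001477, -0.19452141,  1.56634972,  0.15732743,
        0.90249179, -0.21510136]), 'qd': array([ 3.62086476e-04,  8.55504240e-04, -7.08042194e-05,  2.11329982e-03,
       -4.14464253e-04,  8.64926401e-04,  3.85826407e-04]), 'joint_torque': array([ 9.78936223e-04, -5.27567053e+01, -1.26675099e+00, -1.53430206e+01,
       -5.27120847e-02,  6.62941879e-03,  2.01671919e-04]), 'tool_pos': array([ 0.23430607, -0.57873072,  0.2378895 ]), 'eef_rot': array([ 9.81539968e-01,  1.91254855e-01, -2.50863503e-04, -8.99779248e-04]), 'contact_force': array([-0.43558578,  0.17968831,  0.19861901]), 'moment': array([ 0.05140022, -0.01405669, -0.00865221]), 'finger_force': 0.0, 'opening': 1.0050803146029275}
side [[404.97940284   0.         312.60901195]
 [  0.         404.97940284 201.5799957 ]
 [  0.           0.           1.        ]] [0.13665293 0.75702688 0.84332308] [-0.21502244  0.88787707 -0.39429294  0.09986355]
top [[459.89904123   0.         319.16991778]
 [  0.         459.89904123 201.2984344 ]
 [  0.           0.           1.        ]] [0.23182712 0.02320427 1.50195058] [ 0.71074809 -0.6957048   0.07170519 -0.07543441]
[[ 1.07245566e-04 -9.54528862e-01 -2.98118499e-01  7.61639211e-02]
 [ 9.99999342e-01 -2.38052906e-04  1.12194938e-03 -3.09917235e-04]
 [-1.14190104e-03 -2.98118424e-01  9.54528209e-01 -1.44338698e-01]
 [ 0.00000000e+00  0.00000000e+00  0.00000000e+00  1.00000000e+00]] [[324.03376584   0.         325.73380064]
 [  0.         324.03376584 196.88611337]
 [  0.           0.           1.        ]]
```

View pics/top0.png

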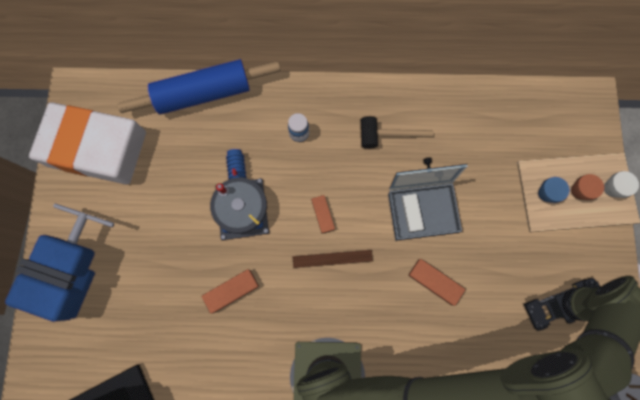

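View pics/side0.png

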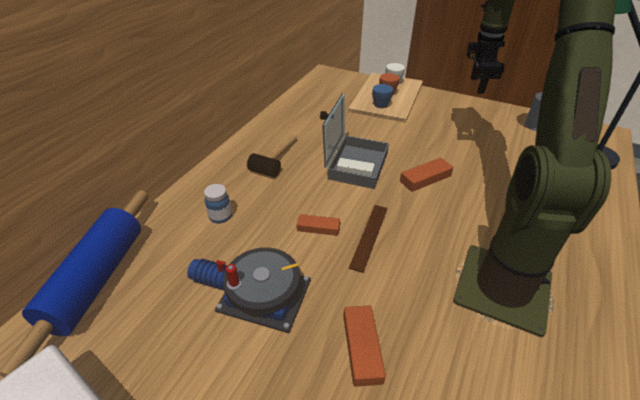

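The top view shows the box on the robot's right at about (425,210), lid upright on its far edge. The white bar is in the box's left half, and the pump is at (239,205) with the grip at (222,188). There are three red bars: (323,214), (437,282) and (230,290). The one at (323,214) looks smallest, so I'll measure all three and check it in an enlarged crop.

```bash
cat > h.py <<'E'
from plant import *
import cv2, numpy as np
from scipy.spatial.transform import Rotation as R
def cam(n):
    st=get_state(); s=snapshot(n)
    if n=="wrist":
        T=np.eye(4);T[:3,:3]=R.from_quat(st["eef_rot"]).as_matrix();T[:3,3]=st["tool_pos"]
        M=T@np.array(s["mount"]); s["R"],s["p"]=M[:3,:3],M[:3,3]
    else: s["R"],s["p"]=R.from_quat(s["orientation"]).as_matrix(),np.array(s["xyz"])
    return s
def onplane(s,px,z):
    px=np.atleast_2d(np.array(px,float)); d=np.c_[px,np.ones(len(px))]@np.linalg.inv(s["mtx"]).T@s["R"].T
    return s["p"]+d*((z-s["p"][2])/d[:,2])[:,None]
def proj(s,P):
    c=(np.atleast_2d(P)-s["p"])@s["R"]; c=c@np.array(s["mtx"]).T; return c[:,:2]/c[:,2:]
def mask(s,lo,hi):
    return cv2.inRange(cv2.cvtColor(s["frame"],cv2.COLOR_RGB2HSV),np.array(lo),np.array(hi))
def blobs(m,amin=60):
    return [c for c in cv2.findContours(m,cv2.RETR_EXTERNAL,cv2.CHAIN_APPROX_NONE)[0] if cv2.contourArea(c)>amin]
def rect(P):
    (c,wh,a)=cv2.minAreaRect(P[:,:2].astype(np.float32)*1000)
    if wh[0]<wh[1]: wh=wh[::-1]; a+=90
    return np.round(c,1),np.round(wh,1),round((a+90)%180-90,1)
E
python3 - <<'E'
from h import *
s=cam("top"); f=s["frame"]
hsv=cv2.cvtColor(f,cv2.COLOR_RGB2HSV)
print("hsv",hsv[214,323],hsv[188,222],hsv[212,412],hsv[218,253],hsv[221,440],hsv[258,330],hsv[200,160*2-2])
m=mask(s,(0,130,90),(12,255,255))|mask(s,(172,130,90),(180,255,255))
for c in blobs(m,15):
    z=.028
    print("red",c.reshape(-1,2).mean(0).round(),cv2.contourArea(c),*rect(onplane(s,c.reshape(-1,2),z)))
m=mask(s,(0,0,150),(179,60,255)); m2=np.zeros_like(m); m2[185:240,385:470]=m[185:240,385:470]
for c in blobs(m2,30): print("white",c.reshape(-1,2).mean(0).round(),*rect(onplane(s,c.reshape(-1,2),.033)))
crop=lambda x0,x1,y0,y1,k:cv2.resize(f[y0:y1,x0:x1],None,fx=k,fy=k,interpolation=cv2.INTER_CUBIC)
a=crop(195,475,140,320,2.8)
cv2.imwrite("pics/crop1.png",a[...,::-1])
E
```

```text
hsv [  9 140 159] [  0 169 119] [ 25   8 201] [ 22 129 172] [108  27 114] [ 10 126  83] [  8 140 155]
red [230. 291.] 1004.0 [249.4 309.2] [167.6  62.4] -58.6
red [437. 282.] 1015.5 [ 291.6 -342. ] [167.6  63.3] 56.2
red [323. 214.] 402.5 [503.   22.1] [115.8  42. ] 18.1
red [590. 186.] 448.0 [ 612.5 -855. ] [83.5 76.3] -69.1
red [ 70. 140.] 1471.0 [742.6 870.8] [228.8 120.9] -10.0
white [413. 212.] [ 513.6 -269.4] [118.6  45.9] 10.6
```

View pics/crop1.png

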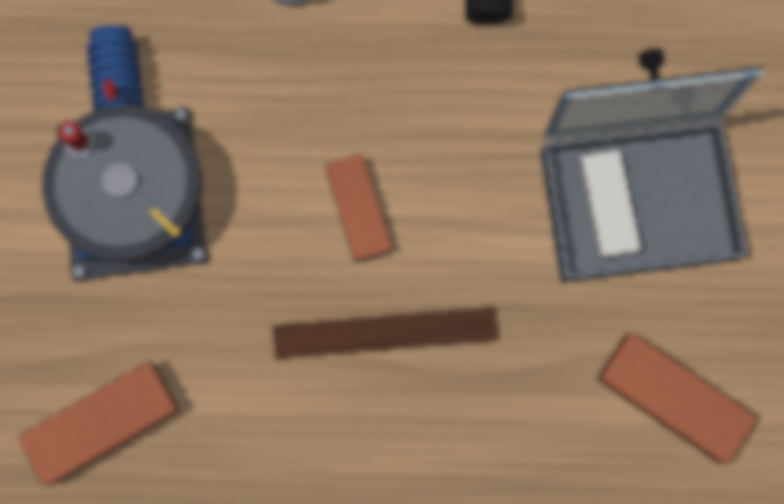

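The crop settles it: the bar at pixel (323,214) measures 116x42 mm, which fits 120x46. The other two, at (437,282) and (230,290), are 168x63 mm. Next I measure the box and the pump.

```bash
python3 - <<'E'
from h import *
s=cam("top"); t=cam("side")
px=lambda a:np.array(a)/2.8+[195-.3,140-.3]
C=onplane(s,px([(563,281),(748,259),(545,147),(722,127)]),.045)
print("rim nl nr fl fr",C[:,:2].round(4).tolist())
print("depth est",np.linalg.norm(C[2]-C[0]),"width",np.linalg.norm(C[0]-C[1]))
d=C[0]-C[1]; yaw=np.arctan2(-d[0],d[1]); print("yaw",np.degrees(yaw))
ex=np.array([np.cos(yaw),np.sin(yaw),0]); 
c=(C[0]+C[1])/2+.08*ex; print("box centre",c)
hub=onplane(s,px([(119,179)]),.088); print("hub",hub)
print("wheel-z ",onplane(s,px([(165,222)]),.08), "gripTop",onplane(s,px([(68,128)]),.141),"ptr",onplane(s,px([(108,83)]),.091))
print("knob px top", onplane(s,px([(652,55)]),.17))
# red in side for grip and pointer
m=mask(t,(0,170,60),(6,255,255))|mask(t,(172,170,60),(180,255,255))
for c_ in blobs(m,8): print("side red",cv2.boundingRect(c_))
print("proj side of hub",proj(t,hub), "grip top", proj(t,onplane(s,px([(68,128)]),.141)))
st=get_state(); print(R.from_quat(st["eef_rot"]).as_matrix().round(3))
# nearest wheel size
m=cv2.inRange(cv2.cvtColor(s["frame"],cv2.COLOR_RGB2HSV)[150:245,205:275],np.array((90,10,60)),np.array((125,80,130)))
cs=max(blobs(m),key=cv2.contourArea).reshape(-1,2)+[205,150]
(cc,r)=cv2.minEnclosingCircle(cs.astype(np.float32)); print(cc,r,onplane(s,[cc],.08))
E
```

```text
rim nl nr fl fr [[0.4191, -0.2119], [0.4488, -0.4229], [0.575, -0.1931], [0.6032, -0.3992]]
depth est 0.1569765109016016 width 0.21299326051912124
yaw 8.008210866997047
box centre [ 0.51317275 -0.30625952  0.045     ]
hub [[0.51793281 0.29122702 0.088     ]]
wheel-z  [[0.47151149 0.23832043 0.08      ]] gripTop [[0.56268564 0.34006018 0.141     ]] ptr [[0.62843132 0.30970769 0.091     ]]
knob px top [[ 0.64970498 -0.29069456  0.17      ]]
side red (226, 264, 12, 22)
side red (217, 260, 8, 11)
proj side of hub [[261.97041239 273.59873157]] grip top [[230.57569428 266.98585334]]
[[ 0.927  0.375 -0.   ]
 [ 0.375 -0.927  0.001]
 [-0.    -0.001 -1.   ]]
(236.47955322265625, 206.038330078125) 35.088645935058594 [[0.51174817 0.29456236 0.08      ]]
```

```bash
python3 -m jog '[[[0.038,-0.038,0,0,0,0],[0.038,-0.038,0,0,0,0],[0.038,-0.038,0,0,0,0],[0.038,-0.038,0,0,0,0],[0.038,-0.038,0,0,0,0],[0.038,-0.038,0,0,0,0],[0.038,-0.038,0,0,0,0],[0.038,-0.038,0,0,0,0],[0.038,-0.038,0,0,0,0],[0.038,-0.038,0,0,0,0],[0.038,-0.038,0,0,0,0],[0.038,-0.038,0,0,0,0.068]]]' 0.088 40
python3 -m jog '[[[0,0,0.03,0,0,0],[0,0,0,0,0,0],[0,0,0,0,0,0]]]'
cat > look.py <<'E'
from h import *
import sys
s=cam("wrist"); st=get_state()
m=mask(s,(0,110,60),(14,255,255))|mask(s,(172,110,60),(180,255,255))
for c in blobs(m,300):
    print("red",cv2.boundingRect(c),*rect(onplane(s,c.reshape(-1,2),float(sys.argv[1]))))
m=mask(s,(0,0,150),(179,60,255))
for c in blobs(m,300):
    print("white",cv2.boundingRect(c),*rect(onplane(s,c.reshape(-1,2),.033)))
Rm=R.from_quat(st["eef_rot"]).as_matrix(); print(st["clock"],st["tool_pos"].round(4),"tool yaw",np.degrees(np.arctan2(Rm[1,0],Rm[0,0])).round(2),st["q"].round(2))
print(Rm.round(4).tolist())
if len(sys.argv)>2: cv2.imwrite(sys.argv[2],s["frame"][...,::-1])
E
python3 look.py .028 pics/w1.png
```

```text
clock: 1.8
tool_pos: [0.4868, 0.0162, 0.2389]
eef_rot: [0.988, 0.157, 0.0, 0.0]
contact_force: [0.8, -0.7, -0.8]
opening: 0.999
finger_force: 0.0
clock: 2.17
tool_pos: [0.4862, 0.0136, 0.2093]
eef_rot: [0.988, 0.157, 0.0, 0.0]
contact_force: [-0.1, 0.0, 1.0]
opening: 0.996
finger_force: 0.0
red (235, 240, 185, 64) [377.2 -24.3] [212.9  40.5] -84.1
red (0, 236, 104, 34) [304.1 279.5] [117.9  38.3] -70.3
red (299, 89, 52, 119) [507.6  21.2] [119.2  51.6] 18.5
white (549, 151, 91, 116) [ 538.5 -268.6] [141.3  97.6] 29.7
white (0, 19, 14, 46) [511.9 324.6] [38.8 11.3] 1.4
white (0, 0, 94, 136) [497.6 289.1] [137.3  81.6] 1.4
2.225 [0.4864 0.0136 0.2095] tool yaw 18.05 [-0.06  0.56 -0.1   2.01  0.1   0.58 -1.48]
[[0.9508, 0.3098, 0.0011], [0.3098, -0.9508, -0.0003], [0.0009, 0.0006, -1.0]]
```

```bash
python3 -m jog '[[[0.005,-0.002,0.04,0,0,0],[0,0,0.045,0,0,0],[0,0,0.045,0,0,0],[0,0,0.03,0,0,0],[0,0,0.02,0,0,0],[0,0,0.015,0,0,0],[0,0,0.007,0,0,0],[0,0,0,0,0,0]]]'
python3 -m jog '[[[0,0,0,0,0,0],[0,0,0,0,0,0],[0,0,0,0,0,0],[0,0,0,0,0,0],[0,0,0,0,0,0],[0,0,0,0,0,0]]]' 0.03 40
```

```text
clock: 3.22
tool_pos: [0.4905, 0.0178, 0.0069]
eef_rot: [0.988, 0.158, 0.0, 0.0]
contact_force: [-0.3, 0.1, 0.0]
opening: 0.997
finger_force: 0.0
clock: 3.98
tool_pos: [0.4903, 0.018, 0.0068]
eef_rot: [0.987, 0.158, 0.0, 0.0]
contact_force: [-0.8, 0.2, 2.9]
opening: 0.516
finger_force: 40.0
```

```bash
python3 -m jog '[[[0,0,-0.02,0,0,0],[0,0,-0.04,0,0,0],[0,0,-0.05,0,0,0],[0,0,-0.05,0,0,0]]]'
python3 -m jog '[[[-0.012,0.04,-0.01,0,0,0],[-0.012,0.04,0,0,0,0],[-0.012,0.04,0,0,0,0],[-0.012,0.04,0,0,0,0],[-0.012,0.04,0,0,0,0],[-0.012,0.04,0,0,0,0],[-0.012,0.04,0,0,0,0],[-0.012,0.04,0,0,0,0],[-0.013,0.037,0,0,0,0.09],[0,0,0,0,0,0.085],[0,0,0,0,0,0],[0,0,0,0,0,0]]]'
python3 look.py .18 pics/w2.png
```

```text
clock: 4.47
tool_pos: [0.4894, 0.0178, 0.1677]
eef_rot: [0.987, 0.158, -0.001, 0.0]
contact_force: [1.0, -0.2, -3.9]
opening: 0.519
finger_force: 40.0
clock: 5.98
tool_pos: [0.4977, -0.3541, 0.1763]
eef_rot: [0.997, 0.072, -0.0, -0.001]
contact_force: [0.3, 0.7, -3.4]
opening: 0.517
finger_force: 40.0
red (286, 388, 60, 12) [ 414.4 -360.5] [32.9  8. ] -81.7
red (239, 340, 135, 42) [ 436.1 -352.4] [72.1 27.5] -80.9
red (0, 235, 120, 39) [ 482.6 -225.5] [58.4 19. ] -84.0
red (266, 96, 120, 213) [ 522.1 -349.9] [103.3  54.4] 7.3
white (621, 171, 19, 48) [ 524.6 -636.1] [47.2 16.3] 24.4
white (187, 66, 201, 155) [ 524.  -317.1] [167.8 136.3] -81.7
white (410, 0, 60, 46) [ 642.8 -423.1] [52.9  7.4] -44.0
white (366, 0, 58, 38) [ 641.  -385.5] [47.3 23.9] -32.8
white (52, 0, 309, 39) [ 616.9 -242.6] [241.5  27. ] -81.7
white (0, 0, 404, 241) [ 516.  -242.5] [321.3 191. ] -88.7
6.025 [ 0.4979 -0.3541  0.1765] tool yaw 8.27 [ 0.62  0.75 -0.15  1.67  0.15  0.74 -1.02]
[[0.9896, 0.1439, -0.0007], [0.1439, -0.9896, 0.0009], [-0.0005, -0.001, -1.0]]
```

View pics/w2.png

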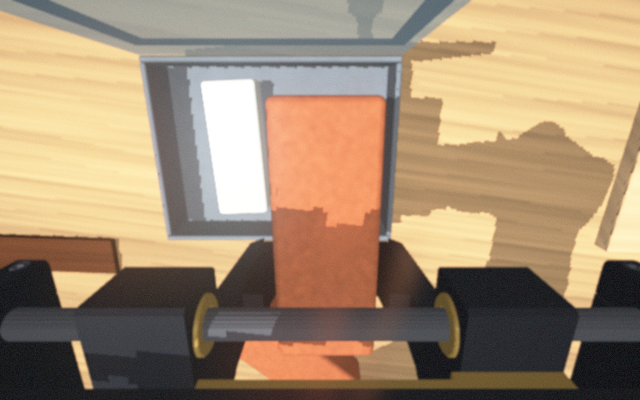

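The wrist view shows the held bar, its far edge from (267,97) to (384,97). Under it is the box, with outer rim corners at (142,58), (402,55), (168,240) and (390,240), and the white bar from (202,81) to (266,213).

```bash
python3 - <<'E'
from h import *
s=cam("wrist")
C=onplane(s,[(168,240),(390,240),(142,58),(402,55)],.045)[:,:2]; print(C.round(4))
print(np.linalg.norm(C[0]-C[1]),np.linalg.norm(C[2]-C[3]),np.linalg.norm(C[0]-C[2]))
d=C[2]-C[3]; yaw=np.arctan2(-d[0],d[1]); ex=np.array([np.cos(yaw),np.sin(yaw)]);ey=np.array([-ex[1],ex[0]])
c=C.mean(0); print(np.degrees(yaw),c)
B=onplane(s,[(267,97),(384,97)],.1976)[:,:2]; print("bar far edge",B, np.linalg.norm(B[0]-B[1]))
bc=B.mean(0)-.06*ex; print("bar in box",(bc-c)@ex,(bc-c)@ey)
W=onplane(s,[(202,81),(254,80),(266,212),(219,214)],.033)[:,:2]
for w in W: print("white",((w-c)@ex).round(4),((w-c)@ey).round(4))
E
```

```text
[[ 0.4253 -0.2165]
 [ 0.455  -0.4209]
 [ 0.5804 -0.1963]
 [ 0.612  -0.3981]]
0.206525592456367 0.20428469725850276 0.15644763690842217
8.89001319001767 [ 0.51816374 -0.30794045]
bar far edge [[ 0.56973298 -0.32221696]
 [ 0.57585267 -0.36426949]] 0.042495476749375025
bar in box -0.01148280633875887 -0.043320956166713054
white 0.0618 0.06
white 0.0621 0.0164
white -0.0553 0.0141
white -0.0568 0.0587
```

```bash
python3 -m jog '[[[0.005,0.002,0.03,0,0,0.005],[0,0,0.03,0,0,0],[0,0,0.03,0,0,0],[0,0,0.02,0,0,0],[0,0,0.015,0,0,0],[0,0,0,0,0,0]]]'
python3 -m jog '[[[0,0,0.012,0,0,0],[0,0,0.012,0,0,0],[0,0,0.008,0,0,0],[0,0,0.005,0,0,0],[0,0,0,0,0,0]]]'
```

```text
clock: 6.82
tool_pos: [0.5027, -0.3561, 0.051]
eef_rot: [0.998, 0.069, -0.001, -0.0]
contact_force: [0.0, 0.5, -2.6]
opening: 0.518
finger_force: 40.0
clock: 7.45
tool_pos: [0.503, -0.3564, 0.0144]
eef_rot: [0.998, 0.068, -0.0, -0.0]
contact_force: [-0.9, -0.1, -2.4]
opening: 0.519
finger_force: 40.0
```

```bash
python3 -m jog '[[[0,0,0.002,0,0,0],[0,0,0.001,0,0,0],[0,0,0,0,0,0]]]'
python3 -m jog '[[[0,0,0,0,0,0],[0,0,0,0,0,0],[0,0,0,0,0,0],[0,0,0,0,0,0]]]' 0.060
python3 -m jog '[[[0,0,-0.02,0,0,0],[0,0,-0.04,0,0,0],[0,0,-0.05,0,0,0],[0,0,-0.05,0,0,0],[-0.05,0,-0.04,0,0,0],[-0.05,0,0,0,0,0],[0,0,0,0,0,0],[0,0,0,0,0,0]]]'
python3 look.py .033 pics/w3.png
```

```text
clock: 7.82
tool_pos: [0.5033, -0.3566, 0.0119]
eef_rot: [0.998, 0.068, 0.0, 0.0]
contact_force: [-0.3, -1.4, -2.7]
opening: 0.517
finger_force: 40.0
clock: 8.32
tool_pos: [0.5032, -0.3565, 0.0119]
eef_rot: [0.998, 0.068, 0.0, 0.0]
contact_force: [-0.2, 0.6, 0.1]
opening: 0.682
finger_force: 0.0
clock: 9.32
tool_pos: [0.4061, -0.37, 0.2118]
eef_rot: [0.998, 0.068, 0.001, 0.0]
contact_force: [1.2, -0.1, -0.7]
opening: 0.686
finger_force: 0.0
red (208, 193, 151, 116) [ 294.4 -341.6] [172.3  89.8] 57.4
red (0, 146, 121, 40) [377.5 -99.7] [123.4  38.1] -84.0
red (301, 0, 50, 119) [ 511.4 -355.7] [101.   44.5] 7.9
white (190, 0, 190, 128) [ 502.2 -320.5] [168.7 109.5] -82.1
white (147, 0, 244, 137) [ 496.2 -308.5] [216.5 118.2] -82.1
9.375 [ 0.4067 -0.3697  0.2115] tool yaw 7.91 [ 0.76  0.63 -0.17  1.83  0.15  0.7  -0.93]
[[0.9905, 0.1376, 0.0021], [0.1376, -0.9905, -0.0005], [0.002, 0.0008, -1.0]]
```

View pics/w3.png

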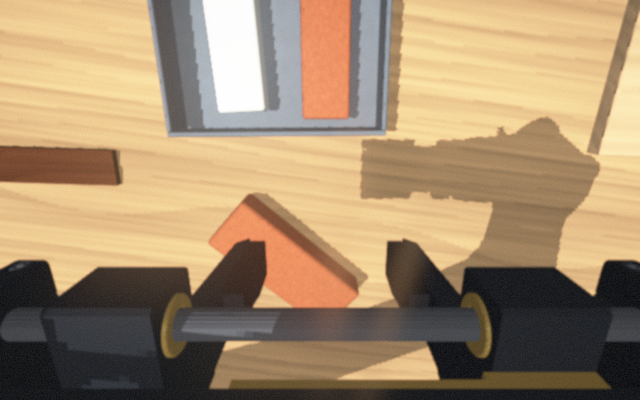

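The red bar now lies flat in the box's free half, from (301,0) to (351,118), beside the white bar. Next I go over and behind the lid with the fingers closed.

```bash
python3 -m jog '[[[0,0,-0.035,0,0,0],[0,0,-0.035,0,0,0],[0.045,-0.016,0,0,0,0],[0.045,-0.016,0,0,0,0],[0.045,-0.016,0,0,0,0],[0.045,-0.016,0,0,0,0],[0.045,-0.016,0,0,0,0],[0.047,-0.017,0,0,0,0],[0,0,0,0,0,0],[0,0,0,0,0,0]]]' 0 20
python3 -m jog '[[[0,0,0.03,0,0,0],[0,0,0.04,0,0,0],[0,0,0.035,0,0,0],[0,0,0,0,0,0]]]'
python3 - <<'E'
from h import *
s=cam("top"); t=cam("side")
a=cv2.resize(s["frame"][100:270,360:520],None,fx=2.5,fy=2.5);b=cv2.resize(t["frame"][50:220,260:420],None,fx=2.5,fy=2.5)
cv2.imwrite("pics/lid1.png",np.hstack([a,b])[...,::-1])
E
```

```text
clock: 10.62
tool_pos: [0.6616, -0.2362, 0.2802]
eef_rot: [0.998, 0.069, -0.001, 0.0]
contact_force: [-0.4, 0.1, -0.6]
opening: 0.005
finger_force: 0.0
clock: 11.12
tool_pos: [0.6584, -0.2375, 0.1732]
eef_rot: [0.998, 0.068, -0.003, -0.001]
contact_force: [-0.4, 0.9, 0.8]
opening: 0.005
finger_force: 0.0
```

View pics/lid1.png

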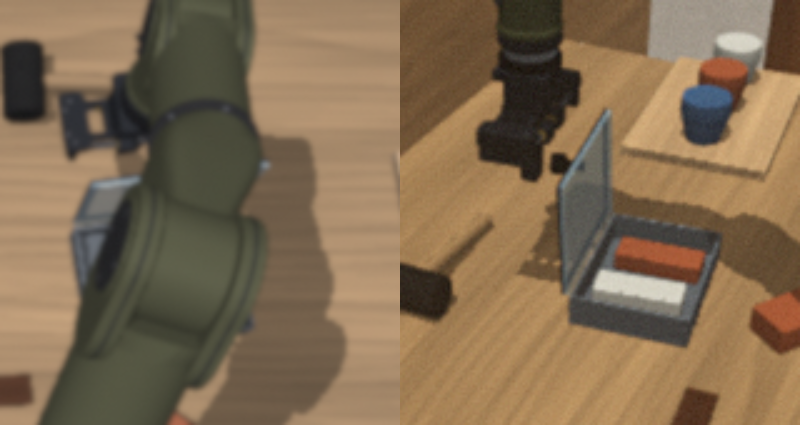

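The left panel shows the arm over the box. The right panel shows the closed fingers at (530,165), behind the lid and clear of the knob at (560,163), with both bars lying in the box. Now I push the lid.

```bash
python3 -m jog '[[[-0.02,0,0,0,0,0],[-0.014,0,0,0,0,0],[-0.014,0,0,0,0,0],[-0.014,0,0.001,0,0,0],[-0.014,0,0.001,0,0,0],[-0.013,0,0.001,0,0,0],[-0.013,0,0.001,0,0,0],[0,0,0,0,0,0]]]'
python3 -m jog '[[[-0.012,0,0.005,0,0,0],[-0.012,0,0.006,0,0,0],[-0.011,0,0.006,0,0,0],[-0.01,0,0.009,0,0,0],[-0.009,0,0.009,0,0,0],[-0.009,0,0.009,0,0,0],[0,0,0,0,0,0]]]'
```

```text
clock: 12.22
tool_pos: [0.5588, -0.2513, 0.172]
eef_rot: [0.998, 0.068, -0.001, 0.0]
contact_force: [0.4, -0.7, 0.1]
opening: 0.003
finger_force: 0.0
clock: 13.1
tool_pos: [0.4963, -0.2591, 0.1267]
eef_rot: [0.998, 0.068, -0.002, -0.001]
contact_force: [1.5, 0.3, 0.4]
opening: 0.004
finger_force: 0.0
```

```bash
python3 -m jog '[[[-0.006,0,0.01,0,0,0],[-0.006,0,0.012,0,0,0],[-0.006,0,0.012,0,0,0]]]'
python3 -m jog '[[[-0.003,0,0.012,0,0,0],[-0.003,0,0.013,0,0,0],[-0.002,0,0.012,0,0,0]]]'
python3 -m jog '[[[0,0,0.002,0,0,0],[0,0,0.002,0,0,0],[0,0,0,0,0,0]]]'
```

```text
clock: 13.48
tool_pos: [0.4799, -0.2618, 0.0929]
eef_rot: [0.998, 0.068, 0.0, 0.0]
contact_force: [1.2, 0.2, 0.0]
opening: 0.005
finger_force: 0.6
clock: 13.85
tool_pos: [0.4722, -0.2628, 0.0558]
eef_rot: [0.998, 0.068, 0.0, -0.0]
contact_force: [2.3, -1.0, 0.7]
opening: 0.004
finger_force: 0.5
clock: 14.22
tool_pos: [0.4715, -0.2625, 0.0539]
eef_rot: [0.998, 0.068, -0.001, -0.0]
contact_force: [-3.3, 1.0, 12.5]
opening: -0.0
finger_force: 6.1
```

```bash
python3 -m jog '[[[0,0,0.002,0,0,0],[0,0,0,0,0,0]]]'
python3 -m jog '[[[0,0,-0.03,0,0,0],[0,0,-0.05,0,0,0],[0,0,-0.05,0,0,0],[0,0,-0.05,0,0,0],[-0.03,-0.05,0,0,0,0],[-0.03,-0.05,0,0,0,0],[0,-0.05,0,0,0,0],[0,0,0,0,0,0]]]'
python3 - <<'E'
from h import *
s=cam("top"); t=cam("side")
a=cv2.resize(s["frame"][140:250,370:480],None,fx=3.6,fy=3.6);b=cv2.resize(t["frame"][110:220,300:410],None,fx=3.6,fy=3.6)
cv2.imwrite("pics/lid2.png",np.hstack([a,b])[...,::-1])
E
```

```text
clock: 14.48
tool_pos: [0.4715, -0.2625, 0.0537]
eef_rot: [0.998, 0.068, -0.0, 0.0]
contact_force: [-6.1, 3.3, 29.8]
opening: 0.003
finger_force: 15.1
clock: 15.48
tool_pos: [0.3917, -0.1189, 0.2311]
eef_rot: [0.997, 0.072, -0.0, -0.001]
contact_force: [-0.3, -0.8, -0.5]
opening: 0.006
finger_force: 0.0
```

View pics/lid2.png

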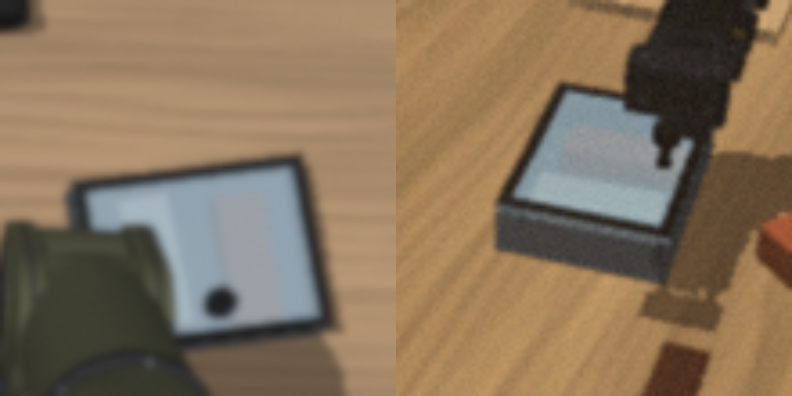

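The lid is shut flat on the rim, with both bars visible through it: in the left panel the knob is at (220,300) and the red bar at (245,240). Pressing another 2 mm raised the force to 30 N with no give. Next is the pump.

```bash
python3 -m jog '[[[0.012,-0.045,-0.006,0,0,0],[0.012,-0.045,-0.006,0,0,0],[0.012,-0.045,-0.006,0,0,0],[0.012,-0.045,-0.006,0,0,0],[0.012,-0.045,-0.006,0,0,0],[0.012,-0.045,-0.006,0,0,0],[0.012,-0.045,-0.006,0,0,0],[0.012,-0.045,-0.006,0,0,0],[0.012,-0.045,-0.006,0,0,0],[0,0,0,0,0,0],[0,0,0,0,0,0]]]' 0.088 40
python3 look.py .141 pics/w4.png
```

```text
clock: 16.95
tool_pos: [0.445, 0.2917, 0.2842]
eef_rot: [0.998, 0.067, -0.0, 0.001]
contact_force: [-0.2, -0.4, 0.4]
opening: 0.999
finger_force: 0.0
red (231, 243, 127, 66) [329.3 308.8] [129.1  60.1] -58.3
red (436, 226, 185, 32) [413.3  89.2] [178.7  30.2] -84.0
red (271, 21, 32, 37) [560.1 337.3] [27.6 22.4] 59.4
white (264, 19, 142, 149) [521.2 292.3] [165.8 161.8] -44.0
17.0 [0.4449 0.2912 0.2843] tool yaw 7.65 [-0.57  0.51 -0.15  1.79  0.1   0.85 -2.2 ]
[[0.9911, 0.1332, -0.0004], [0.1332, -0.9911, -0.002], [-0.0006, 0.0019, -1.0]]
```

View pics/w4.png

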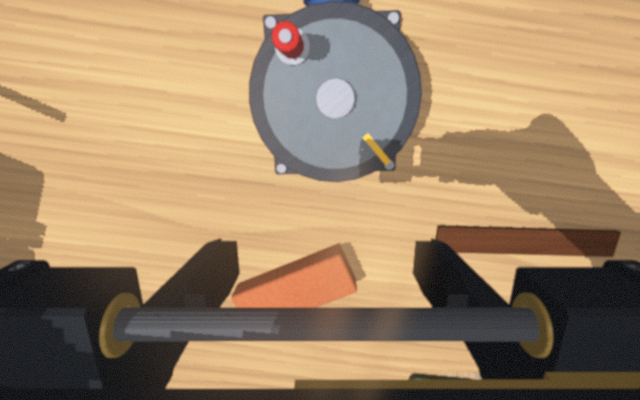

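The wrist view shows the hub at (335,98), the grip top at (286,36), the yellow mark at (367,136)–(389,164), and base bolts near the wheel.

```bash
python3 - <<'E'
from h import *
s=cam("wrist")
f=s["frame"]
hsv=cv2.cvtColor(f,cv2.COLOR_RGB2HSV)
m=mask(s,(0,0,150),(179,40,255)); m[:, :300]=0;m[:,370:]=0;m[:60]=0;m[135:]=0
for c in blobs(m,200): 
    cc,r=cv2.minEnclosingCircle(c); print("hub",cc,r,onplane(s,[cc],.088))
hub=onplane(s,[(335,98)],.088)[0]; g=onplane(s,[(286,36)],.141)[0]
print(hub,g,g-hub,np.linalg.norm((g-hub)[:2]),np.degrees(np.arctan2(*(g-hub)[1::-1])))
# wheel dark rim ellipse by extreme pixels
wl=onplane(s,[(249,93),(421,93),(337,181)],.075); print(wl, np.linalg.norm(wl[0]-wl[1]))
y=onplane(s,[(367,136),(389,164)],.08); print("mark ang",[np.degrees(np.arctan2(*(p-hub)[1::-1])) for p in y])
t=cam("top"); m=mask(t,(0,150,60),(8,255,255))|mask(t,(172,150,60),(180,255,255));m[:,:205]=0;m[:,270:]=0
for c in blobs(m,2): print("top red",c.reshape(-1,2).mean(0),cv2.contourArea(c))
b=onplane(s,[(271,22),(394,18),(281,169),(389,166)],.012); print(b)
E
python3 -m jog '[[[0,0,0,0,0,0.13],[0,0,0,0,0,0.13],[0,0,0,0,0,0.13],[0,0,0,0,0,0.13],[0,0,0,0,0,0],[0,0,0,0,0,0]]]'
python3 look.py .141
```

```text
hub (334.5, 97.0) 50.58913040161133 [[0.52033141 0.29172474 0.088     ]]
[0.51944722 0.29109071 0.088     ] [0.56157675 0.33857872 0.141     ] [0.04212954 0.04748801 0.053     ] 0.0634823485691604 48.42179244722153
[[0.51242377 0.37990755 0.075     ]
 [0.53625632 0.2027417  0.075     ]
 [0.43120633 0.27578122 0.075     ]] 0.17876165430102076
mark ang [np.float64(-130.54231198143222), np.float64(-131.4198614500234)]
top red [221.57142857 189.        ] 12.0
top red [233.88888889 171.66666667] 5.5
[[0.59230617 0.37368003 0.012     ]
 [0.61533675 0.23398749 0.012     ]
 [0.4216527  0.34628895 0.012     ]
 [0.44438619 0.20661423 0.012     ]]
clock: 17.85
tool_pos: [0.4442, 0.293, 0.2848]
eef_rot: [0.982, -0.19, 0.0, 0.0]
contact_force: [0.5, -0.3, -0.0]
opening: 0.996
finger_force: 0.0
red (313, 226, 111, 83) [330.2 287.3] [119.9  64.5] -58.5
red (467, 77, 173, 110) [410.   89.9] [152.8  29.4] -83.8
red (207, 63, 41, 29) [559.3 334.7] [33.2 22. ] 68.1
white (227, 24, 136, 148) [523.9 302.5] [165.7 152.2] -28.4
17.9 [0.4442 0.2931 0.2848] tool yaw -21.89 [-0.67  0.51  0.01  1.79 -0.    0.84 -2.62]
[[0.9279, -0.3728, 0.0], [-0.3728, -0.9279, -0.0001], [0.0, 0.0001, -1.0]]
```

Turning that way drives q7 toward its limit, so I turn the other way by half a turn for the same grasp line. The grip is at (0.562, 0.339), 48.5° round, and the pump's yaw is about 9.2°, so the final grip angle is about 195.5°.

```bash
python3 -m jog '[[[0,0,0,0,0,-0.18],[0,0,0,0,0,-0.18],[0,0,0,0,0,-0.18],[0,0,0,0,0,-0.18],[0,0,0,0,0,-0.18],[0,0,0,0,0,-0.18],[0,0,0,0,0,-0.18],[0,0,0,0,0,-0.18],[0,0,0,0,0,-0.18]]]'
python3 -m jog '[[[0,0,0,0,0,-0.18],[0,0,0,0,0,-0.18],[0,0,0,0,0,-0.18],[0,0,0,0,0,-0.18],[0,0,0,0,0,-0.18],[0,0,0,0,0,-0.18],[0,0,0,0,0,-0.18],[0,0,0,0,0,-0.18],[0,0,0,0,0,-0.08],[0,0,0,0,0,0],[0,0,0,0,0,0]]]'
cat > goto.py <<'E'
from h import *
import sys
st=get_state(); Rm=R.from_quat(st["eef_rot"]).as_matrix()
t=np.array([float(v) for v in sys.argv[1:4]])
print("tool shift",(Rm.T@(t-st["tool_pos"])).round(4),"pos",st["tool_pos"].round(4),"q",st["q"].round(2),"tilt",Rm[:2,2].round(3),"yaw",np.degrees(np.arctan2(Rm[1,0],Rm[0,0])).round(1),"clock",st["clock"])
E
python3 goto.py .562 .3392 .24
```

```text
clock: 19.02
tool_pos: [0.4443, 0.2932, 0.2848]
eef_rot: [0.813, 0.582, 0.0, 0.0]
contact_force: [0.1, -0.5, 0.3]
opening: 1.002
finger_force: 0.0
clock: 20.4
tool_pos: [0.4443, 0.2933, 0.2848]
eef_rot: [0.192, 0.981, -0.0, 0.0]
contact_force: [0.3, 0.1, 0.5]
opening: 0.997
finger_force: 0.0
tool shift [-0.0918  0.0868  0.0448] pos [0.4443 0.2933 0.2848] q [-0.14  0.63 -0.89  1.77  0.57  1.03 -0.06] tilt [ 0. -0.] yaw 157.9 clock 20.4
```

```bash
python3 -m jog '[[[-0.03,0.03,0.015,0,0,0],[-0.03,0.03,0.015,0,0,0],[-0.032,0.027,0.015,0,0,0],[0,0,0,0,0,0],[0,0,0,0,0,0]]]'
python3 goto.py .562 .3392 .096; python3 look.py .141
```

```text
clock: 21.02
tool_pos: [0.5611, 0.3399, 0.2398]
eef_rot: [0.191, 0.982, -0.0, -0.0]
contact_force: [-1.2, -0.5, 1.1]
opening: 1.002
finger_force: 0.0
tool shift [-0.0012 -0.0002  0.1438] pos [0.5611 0.3399 0.2398] q [-0.21  0.84 -0.82  1.44  0.64  1.14  0.05] tilt [-0.001 -0.   ] yaw 158.0 clock 21.025
red (314, 172, 29, 39) [555.3 343.3] [31.  22.1] -22.0
red (0, 43, 79, 85) [402.4 173.2] [74.4 26.9] -84.3
white (223, 352, 41, 36) [775.8 136. ] [64.7 44.2] 33.2
white (186, 77, 161, 128) [508.9 283.2] [168.9 137.2] 79.6
21.075 [0.561  0.3399 0.2403] tool yaw 158.02 [-0.21  0.84 -0.82  1.44  0.64  1.14  0.05]
[[-0.9273, 0.3744, -0.0001], [0.3744, 0.9273, 0.0001], [0.0001, 0.0001, -1.0]]
```

```bash
python3 -m jog '[[[-0.001,0,0.04,0,0,0],[0,0,0.04,0,0,0],[0,0,0.035,0,0,0],[0,0,0.02,0,0,0],[0,0,0.009,0,0,0],[0,0,0,0,0,0]]]'
python3 -m jog '[[[0,0,0,0,0,0],[0,0,0,0,0,0],[0,0,0,0,0,0],[0,0,0,0,0,0],[0,0,0,0,0,0],[0,0,0,0,0,0],[0,0,0,0,0,0]]]' 0.01 45
python3 - <<'E'
from h import *
st=get_state(); Rm=R.from_quat(st["eef_rot"]).as_matrix(); p=st["tool_pos"]; print(p)
c=np.array([.519,.291]); d=p[:2]-c; print("r",np.hypot(*d),"ang",np.degrees(np.arctan2(d[1],d[0])))
a=np.radians(np.r_[48.5:195.6:15j]); P=c+.065*np.c_[np.cos(a),np.sin(a)]; P[0]=p[:2]
print(np.degrees(a).round(1)); print((np.diff(P,axis=0)@Rm[:2,:2]).round(4).tolist())
E
```

```text
clock: 21.82
tool_pos: [0.563, 0.3395, 0.0963]
eef_rot: [0.191, 0.982, 0.0, 0.0]
contact_force: [0.0, 0.1, 0.0]
opening: 1.004
finger_force: 0.0
clock: 22.7
tool_pos: [0.5635, 0.341, 0.0959]
eef_rot: [0.191, 0.982, 0.002, 0.0]
contact_force: [2.4, 4.2, -4.1]
opening: 0.262
finger_force: 45.0
[0.5635271  0.34103034 0.09586903]
r 0.066975345984929 ang 48.33085625262071
[ 48.5  59.   69.5  80.   90.5 101.  111.5 122.  132.6 143.1 153.6 164.1
 174.6 185.1 195.6]
[[0.0124, 0.0011], [0.0119, 0.0008], [0.0118, -0.0014], [0.0114, -0.0035], [0.0105, -0.0056], [0.0093, -0.0074], [0.0078, -0.009], [0.0061, -0.0102], [0.0041, -0.0112], [0.002, -0.0117], [-0.0002, -0.0119], [-0.0023, -0.0117], [-0.0044, -0.011], [-0.0064, -0.0101]]
```

```bash
python3 -m jog '[[[0.006,0.001,0,0,0,0],[0.006,0.001,0,0,0,0],[0.006,0.0005,0,0,0,0],[0.006,0.0003,0,0,0,0],[0.006,-0.0005,0,0,0,0],[0.006,-0.0009,0,0,0,0],[0.0057,-0.0015,0,0,0,0],[0.0057,-0.002,0,0,0,0],[0,0,0,0,0,0]]]'
cat > ang.py <<'E'
from h import *
import sys
st=get_state(); Rm=R.from_quat(st["eef_rot"]).as_matrix(); p=st["tool_pos"]
c=np.array([.519,.291]); d=p[:2]-c; a0=np.arctan2(d[1],d[0]); u=d/np.hypot(*d); F=st["contact_force"]
print("t",st["clock"],"r",np.hypot(*d).round(4),"ang",np.degrees(a0).round(1),"z",p[2].round(4),"Frad",(F[:2]@u).round(1),"Ftan",(F[:2]@[-u[1],u[0]]).round(1),"Fz",F[2].round(1),"open",st["opening"]*88,"q",st["q"].round(2),"yaw",np.degrees(np.arctan2(Rm[1,0],Rm[0,0])).round(1))
a=np.linspace(a0,np.radians(float(sys.argv[1])),int(sys.argv[2])+1); P=c+float(sys.argv[3])*np.c_[np.cos(a),np.sin(a)]
print(((P-p[:2])[1:][[0,-1]]@Rm[:2,:2]).round(4),(np.diff(P,axis=0)@Rm[:2,:2]).round(4).tolist())
E
python3 ang.py 132.6 8 .065
```

```text
clock: 23.82
tool_pos: [0.5205, 0.3572, 0.0959]
eef_rot: [0.191, 0.982, 0.003, 0.002]
contact_force: [6.2, 6.3, -5.9]
opening: 0.261
finger_force: 45.0
t 23.825 r 0.0663 ang 88.7 z 0.0959 Frad 6.4 Ftan -6.0 Fz -5.9 open 23.005162264164024 q [-0.3   0.97 -0.71  1.64  0.81  0.84 -0.18] yaw 157.9
[[ 0.0053 -0.0037]
 [ 0.0353 -0.0341]] [[0.0057, -0.0025], [0.0054, -0.003], [0.0051, -0.0035], [0.0048, -0.004], [0.0044, -0.0044], [0.0039, -0.0048], [0.0034, -0.0052], [0.0029, -0.0055]]
```

```bash
python3 -m jog '[[[0.0057,-0.0021,0,0,0,0],[0.0055,-0.0028,0,0,0,0],[0.0052,-0.0034,0,0,0,0],[0.0049,-0.0039,0,0,0,0],[0.0045,-0.0044,0,0,0,0],[0.004,-0.0048,0,0,0,0],[0.0035,-0.0052,0,0,0,0],[0.003,-0.0056,0,0,0,0],[0,0,0,0,0,0]]]'
python3 ang.py 175 8 .066
```

```text
clock: 24.95
tool_pos: [0.4766, 0.3403, 0.0959]
eef_rot: [0.192, 0.981, 0.003, 0.003]
contact_force: [9.4, 4.5, -8.3]
opening: 0.262
finger_force: 45.0
t 24.95 r 0.065 ang 130.7 z 0.0959 Frad -2.8 Ftan -10.1 Fz -8.3 open 23.094686843396744 q [-0.32  0.92 -0.69  1.79  0.85  0.75 -0.28] yaw 157.8
[[ 0.0035 -0.0054]
 [ 0.0052 -0.0491]] [[0.0026, -0.0058], [0.0021, -0.006], [0.0015, -0.0062], [0.0009, -0.0063], [0.0002, -0.0064], [-0.0004, -0.0064], [-0.001, -0.0063], [-0.0016, -0.0062]]
```

```bash
python3 -m jog '[[[0.0026,-0.0057,0,0,0,0],[0.0021,-0.0059,0,0,0,0],[0.0015,-0.0061,0,0,0,0],[0.0009,-0.0062,0,0,0,0],[0.0002,-0.0063,0,0,0,0],[-0.0004,-0.0063,0,0,0,0],[-0.001,-0.0062,0,0,0,0],[-0.0016,-0.0061,0,0,0,0],[0,0,0,0,0,0]]]'
python3 ang.py 192 4 .065
```

```text
clock: 26.08
tool_pos: [0.4555, 0.2969, 0.0959]
eef_rot: [0.193, 0.981, 0.003, 0.003]
contact_force: [11.9, 4.3, -10.6]
opening: 0.262
finger_force: 45.0
t 26.075 r 0.0638 ang 174.7 z 0.0959 Frad -11.4 Ftan -5.4 Fz -10.6 open 23.053771271867664 q [-0.28  0.88 -0.67  1.92  0.89  0.66 -0.33] yaw 157.8
[[-0.0005 -0.005 ]
 [-0.0073 -0.018 ]] [[-0.0016, -0.0046], [-0.0019, -0.0045], [-0.0023, -0.0043], [-0.0026, -0.0042]]
```

```bash
sed -i 's/\.519,\.291/.5202,.2922/' ang.py; python3 ang.py 194.5 4 .065
```

```text
t 26.075 r 0.0649 ang 175.9 z 0.0959 Frad -11.5 Ftan -5.2 Fz -10.6 open 23.053771271867664 q [-0.28  0.88 -0.67  1.92  0.89  0.66 -0.33] yaw 157.8
[[-0.0017 -0.005 ]
 [-0.0096 -0.0187]] [[-0.0018, -0.005], [-0.0022, -0.0048], [-0.0026, -0.0046], [-0.003, -0.0044]]
```

```bash
python3 -m jog '[[[-0.0013,-0.0024,0,0,0,0],[-0.0013,-0.0024,0,0,0,0],[-0.0014,-0.0023,0,0,0,0],[-0.0014,-0.0023,0,0,0,0],[-0.0015,-0.0022,0,0,0,0],[-0.0015,-0.0022,0,0,0,0],[-0.0015,-0.0022,0,0,0,0],[-0.0015,-0.0021,0,0,0,0],[0,0,0,0,0,0],[0,0,0,0,0,0]]]'
python3 ang.py 195.5 2 .065
python3 - <<'E'
from h import *
for n,b in(("top",(160,250,195,275)),("side",(230,310,220,310))):
    s=cam(n); m=mask(s,(19,120,110),(32,255,255)); q=np.zeros_like(m); q[b[0]:b[1],b[2]:b[3]]=m[b[0]:b[1],b[2]:b[3]]
    c=np.array([.5200,.2915])
    for k in blobs(q,3):
        k=k.reshape(-1,2); P=onplane(s,[k.mean(0)],.08)[0]; d=P[:2]-c
        print(n,k.mean(0),len(k),P.round(3),np.hypot(*d),np.degrees(np.arctan2(d[1],d[0])))
E
```

```text
clock: 27.32
tool_pos: [0.4575, 0.2761, 0.0959]
eef_rot: [0.192, 0.981, 0.003, 0.002]
contact_force: [8.3, 4.7, -9.5]
opening: 0.26
finger_force: 45.0
t 27.325 r 0.0648 ang -165.6 z 0.0959 Frad -9.2 Ftan -2.5 Fz -9.5 open 22.864475044069447 q [-0.24  0.87 -0.67  1.95  0.91  0.65 -0.31] yaw 157.9
[[-0.1039  0.0777]
 [-0.0006 -0.0011]] [[-0.1041, 0.0779], [0.1033, -0.0789]]
side [233.02941176 269.58823529] 34 [0.59  0.308 0.08 ] 0.0716480420341987 12.991986669834006
side [269.92857143 251.5       ] 14 [0.542 0.219 0.08 ] 0.07517810137924388 -73.34444099381201
```

```bash
python3 -m jog '[[[-0.0012,-0.0016,0,0,0,0],[0,0,0,0,0,0],[0,0,0,0,0,0]]]'
python3 ang.py 195.5 2 .065
python3 -m jog '[[[0,0,0,0,0,0],[0,0,0,0,0,0],[0,0,0,0,0,0],[0,0,0,0,0,0]]]' 0.07
python3 -m jog '[[[0,0,-0.02,0,0,0],[0,0,-0.03,0,0,0],[0,0,-0.05,0,0,0],[0,0,-0.05,0,0,0],[0,0,-0.03,0,0,0],[-0.02,0.03,0,0,0,0],[-0.02,0.03,0,0,0,0],[-0.04,0.04,0,0,0,0],[0,0,0,0,0,0],[0,0,0,0,0,0]]]'
python3 - <<'E'
from h import *
for n,b in(("top",(150,250,195,275)),("side",(230,310,190,310))):
    s=cam(n); m=mask(s,(19,120,110),(32,255,255)); q=np.zeros_like(m); q[b[0]:b[1],b[2]:b[3]]=m[b[0]:b[1],b[2]:b[3]]
    c=np.array([.5200,.2915])
    for k in blobs(q,3):
        k=k.reshape(-1,2); P=onplane(s,[k.mean(0)],.08)[0]; d=P[:2]-c
        print(n,k.mean(0),len(k),P.round(3),np.hypot(*d),np.degrees(np.arctan2(d[1],d[0])))
    if n=="top": a=cv2.resize(s["frame"][140:250,190:300],None,fx=3.6,fy=3.6)
    else: a=np.hstack([a,cv2.resize(s["frame"][220:330,180:290],None,fx=3.6,fy=3.6)])
cv2.imwrite("pics/wheel.png",a[...,::-1])
E
```

```text
clock: 27.8
tool_pos: [0.458, 0.2743, 0.0959]
eef_rot: [0.192, 0.981, 0.003, 0.002]
contact_force: [8.6, 6.4, -8.9]
opening: 0.262
finger_force: 45.0
t 27.8 r 0.0648 ang -163.9 z 0.0959 Frad -10.0 Ftan -3.8 Fz -8.9 open 23.043184060121884 q [-0.24  0.87 -0.67  1.95  0.91  0.65 -0.31] yaw 157.9
[[-0.1022  0.08  ]
 [ 0.0006  0.0004]] [[-0.1024, 0.0801], [0.1028, -0.0796]]
clock: 28.3
tool_pos: [0.4543, 0.2721, 0.0958]
eef_rot: [0.191, 0.982, -0.0, -0.0]
contact_force: [-0.2, 0.3, 0.8]
opening: 0.693
finger_force: 0.0
clock: 29.55
tool_pos: [0.565, 0.3348, 0.2753]
eef_rot: [0.191, 0.982, -0.001, -0.001]
contact_force: [-0.6, -0.4, -0.0]
opening: 0.794
finger_force: 0.0
top [233.3 185.6] 10 [0.578 0.309 0.08 ] 0.0603386844371779 16.469733381570183
side [233.         270.29411765] 34 [0.589 0.309 0.08 ] 0.07091781923492424 14.597256472593376
```

View pics/wheel.png

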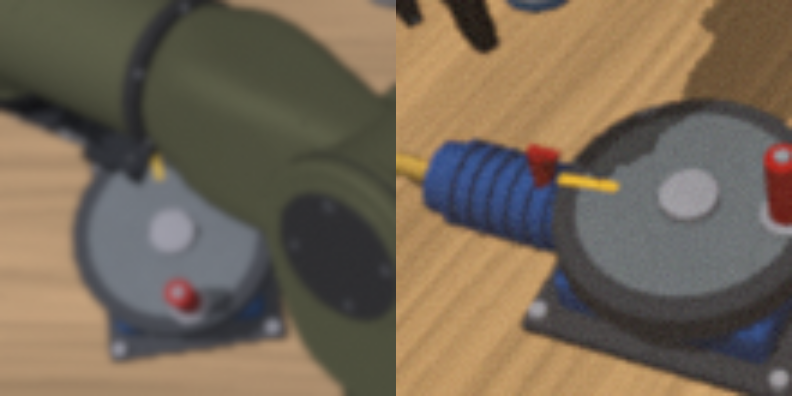

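The mark stands about 5 to 7° past the pointer: in the right panel it runs (560,180)–(617,186), with the pointer at (543,165). The wheel stayed put after I let go, and the arm is clear. Handing in.

```bash
python3 -c "
from plant import *
print(finish_job())"
```

```text
the job is handed in; nothing more can be done
None
```

The job is handed in (no verdict came back): by the camera both bars lie flat in the box, the lid is shut, the wheel rests about 5–7° past the pointer, and the arm is clear after roughly 30 s of robot time.

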